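# Back out the left-hand spindle with the T-key

### The job

One of the two spindles has a left-hand thread, shown by the red-filled notches cut in its brass collar. Take the T-key from its blue stand, feel its square into that spindle and unscrew it clockwise until it comes up against its stop, pressing and turning gently so that nothing is forced. Leave the plain spindle and the things around alone, and stand the key back in its blue stand.

Things in the scene. Friction and masses are not known exactly. Their poses are not given: they have to be found in the camera images.
- tkey: loose steel T-key, 0.2 kg, 122 mm tall, upright in the stand at the start (up to 5 degrees of lean). Origin: centre of its lower tip; z up the shaft, x along the handle. From the tip: round pilot 12 mm diameter, 6 mm long, then square bar 14 x 14 mm (sides along x and y) to 104 mm, then the handle bar
- key_handle (a point): centre of the T-key's handle bar, 113 mm above the tip, axes as the key's. The bar is 74 mm long (x), 12 mm thick (y), 18 mm high (104 to 122 mm above the tip), with red discs 17 mm across at its ends. Grip it here from above, across its thickness
- key_stand: blue block fixed to the desk, 62 x 62 mm, 60 mm high, on a foot 84 x 74 x 6 mm; origin at the centre of its underside, z up. In its top a vertical square hole 18 x 18 mm, sides along its x and y, 52 mm deep, with a 2 mm chamfer at the mouth. A tool box stands between its rear and the blocks: carry the key with its tip 150 mm or more above the desk
- stand_floor (a point): centre of the floor of the stand's hole, 52 mm below its mouth; the key's tip stands here
- block_lh: grey round valve block fixed to the desk, 84 mm across its flange, 50 mm high, a blanked brass port on its side; it carries the left-hand spindle on its vertical axis. Origin: centre of its underside. The two blocks look alike and may stand either way round
- spindle_top_lh (a point): centre of the socket's mouth, level with the top of the left-hand spindle; rises with the spindle but does not turn with it. The head is a knurled brass collar 56 mm across with six red-filled notches in its rim. Turned clockwise (seen from above) it drags with about 0.12 N m and rises 5 mm per rad, so the key must be let up with it; it stays where it is left
- socket_floor_lh (a point): centre of the floor of the left-hand spindle's steel square socket, 16 x 16 mm, 20 mm deep, 1 mm chamfer. The socket's angle is not measured: find it by sight or feel. The pilot enters at any angle (6 mm); the key's square drops in, until the tip meets the floor, only within about 8 degrees of the socket's square (every 90 degrees)
- datum_lh (a point): fixed point of block_lh on the spindle's axis, 74 mm above the desk. The spindle's top starts 0 to 2.5 mm above this height and is 7.5 mm above it at the hard stop, which comes after 1.0 to 1.5 rad of clockwise turning. Turned anticlockwise the spindle sinks and tightens
- block_rh: the other grey block, the same but with a plain right-hand spindle: origin at the centre of its underside
- spindle_top_rh (a point): centre of the mouth of the plain right-hand spindle's socket, as on the other block; its collar has no notches. Leave it as it is
- tape_black: roll of black tape lying on the desk behind the blocks, 68 mm across, 18 mm high; bystander
- tape_blue: roll of blue tape lying on the desk behind the blocks, 66 mm across, 18 mm high; bystander
- solder_reel: solder reel with blue flanges, 54 mm across, 38 mm high, behind the blocks; bystander
Not all that is in view belongs to the job. Leave any brown look-alike of the tkey alone.

How it is judged (in metres and radians):
On the way, in this order (a step that is already met when the one before it is completed fails the run):
1. the key's square is down in the left-hand spindle's socket (tip at least 12 mm below the spindle's top) (z of tkey in the frame of spindle_top_lh below -0.012 m and horizontal distance between tkey and spindle_top_lh below 0.006 m), for 0.1 s.
2. the left-hand spindle is turned clockwise up to its stop (its top within 1 mm of the full 7.5 mm above the datum) with the key still in its socket (z of spindle_top_lh in the frame of datum_lh above 0.0065 m and horizontal distance between tkey and spindle_top_lh below 0.006 m and z of tkey in the frame of spindle_top_lh below -0.006 m), for 0.1 s.
At the end, for the whole second after the job is handed in: The left-hand spindle is backed out to its stop (top at least 6.5 mm above its datum), the T-key stands at rest in its blue stand (tip within 10 mm of the hole's floor, lean under 0.15 rad), and the plain spindle is as it was (within 1.5 mm) (z of spindle_top_lh in the frame of datum_lh above 0.0065 m and distance between tkey and stand_floor below 0.01 m and angle between tkey's own z axis and vertical below 0.15 rad and linear speed of tkey below 0.02 m/s and distance of spindle_top_rh from where it was at the start of the episode below 0.0015 m); the robot touches nothing.
It fails at once if the key and the left-hand spindle are pressed or turned against each other with more than 90 N (contact force between tkey and block_lh above 90 N).
It fails at once if the left-hand spindle is tightened (its top more than 1.5 mm below the datum) (z of spindle_top_lh in the frame of datum_lh below -0.0015 m).
It fails at once if the plain spindle is turned (distance of spindle_top_rh from where it was at the start of the episode above 0.0025 m).
It fails at once if the black tape, the blue tape or the solder reel is pushed away by more than 30 mm (distance of any of tape_black, tape_blue, solder_reel from where it was at the start of the episode above 0.03 m).
It also fails if it takes over 72 s, if anything falls off the work surface, if the arm or the gripper's body presses on something with over 40 N, if the wrist force passes 120 N, or if a joint passes its speed limit or range.

### The arm

A 6-joint arm with a two-finger parallel gripper is mounted at the origin on a cart in front of the work surface, level with it; the furniture and walls round the work are solid. World frame = base frame: x ahead of the robot, y to its left, z up, the work surface at z = 0. Lengths are in mm, angles in rad, forces in N, time in s.
With the tool pointing down it reaches from about 350 to 975 mm from the base axis. Payload 7.1 kg.
Tool frame: the origin (TCP) lies on the front face of the gripper's body, between the roots of the fingers; the fingertips stand 80 mm ahead of it and the grasp point (between the pads) lies 61 mm ahead of it (env.tips_ahead is the distance from the TCP to the fingertips, in mm); z points along the fingers, y is the line along which they close (so a half turn about z gives the same grasp; the last joint's range is limited). The gripper opens to 88 mm and grips with 3 to 60 N. Pads are 20 mm wide; open, the fingers measure 115 mm over their backs; the gripper's body (75 mm by 178 mm) begins 61 mm behind the grasp point.
Start: joints at [1.164, 0.423, 1.63, -0, 1.089, -0.019], TCP at [236.313, 578.586, 302.675] pointing down, gripper open.
Joint ranges: [-3, 3], [-0.9, 2.11], [0.09, 2.58], [-1.31, 4.45], [0.11, 2.69], [-2.54, 2.54]. Speed limits (rad/s): [2.39, 2.39, 3.01, 3.14, 3.14, 3.14].

### API

Orientations are given as a unit quaternion [x, y, z, w].
In Python, from station import env, set_gripper, viewer, workorder gives the robot as it stands. Calls block until the motion is done:
- env.reach(position, orientation): joint-space move of the TCP to a pose.
- env.move_l(position, rot=None, rate=150, f_stop=None): straight line of the TCP; rot=None keeps the orientation; rate is the mean speed in mm/s. With f_stop (N) it stops when the force on the tool has changed by that much, and returns True; else False.
- env.move_joints(angles): joint-space move.
- set_gripper(opening): finger opening in mm; the grip force is fixed at half the most; returns when the fingers have stopped.
- env.hold(seconds).
- env.ik(position, orientation): joint angles nearest the present ones, or None.
- env.read_state(): the state.
- viewer.camera(name): name is "scene" or "top" or "wrist"; returns the picture (480x640x3 uint8, blue, green, red); there is no depth.
- viewer.camera_params(name): a dict with "fx", "fy", "cx", "cy" (pixels), "pose" (4x4, takes a point from camera to world coordinates); the wrist camera has in their place "tool_from_camera" (4x4, takes a point from camera to tool coordinates, whose origin is the TCP and whose axes are the flange's). Camera axes: x right, y up, looking along -z (the intrinsics and any distortion apply to the point x, -y, -z); pixel columns grow to the right and rows downward; lengths in mm; the calibration is good to about 2 mm. A picture is of the moment at which its call begins: read the wrist's pose just before it. camera_params takes no time and is no camera call.
A pose or a line that the arm cannot do raises env.IKError and nothing moves.
- workorder.sign_off(): hands the job in; it is judged then, once.
The state is a dict: "time_s": time; "qpos": joint angles; "dq": joint speeds; "tau": joint torques, N m; "tool_pos": TCP position; "orientation": TCP orientation; "force": force on the tool from outside, world axes, zero at the start; "wrist_torque": the same for the moment, N m; "width": finger opening in mm; "grip_force": force on a finger pad.
Only numpy, scipy, OpenCV 4.12 (cv2) and the standard library are available. Lean on these libraries where they do the work, as an engineer would, in place of code of your own. Each camera call takes 0.05 s, during which the arm holds its last target. There are 200 camera calls.

## Working session

There is one attempt and no reset: what is moved stays moved. The work goes in short steps, each a Python script; the robot and the scene stay as the last script left them, time stands still between calls to the robot, and variables do not carry over. Pictures are saved under pics/ and viewed, at most 10 in all, crops included, and the job is handed in when it is done.

```bash
ls; mkdir -p pics; python3 - <<'E'
from station import env, viewer
import cv2, numpy as np
np.set_printoptions(precision=3,suppress=True)
a=viewer.camera("scene");b=viewer.camera("top")
cv2.imwrite("pics/scene.png",a);cv2.imwrite("pics/top.png",b)
for n in ("scene","top","wrist"):print(n,viewer.camera_params(n))
s=env.read_state();print(s)
E
```

```text
pics
scene {'fx': 439.20625203037366, 'fy': 439.20625203037366, 'cx': 322.6154119867227, 'cy': 242.0886252733198, 'pose': array([[ -0.659,   0.508,  -0.554,  49.523],
       [ -0.752,  -0.432,   0.498, 193.082],
       [  0.014,   0.745,   0.667, 689.887],
       [  0.   ,   0.   ,   0.   ,   1.   ]])}
top {'fx': 503.19570277011366, 'fy': 503.19570277011366, 'cx': 324.82726972841925, 'cy': 244.45574292173026, 'pose': array([[  -0.017,    0.997,   -0.08 ,  436.763],
       [  -1.   ,   -0.019,   -0.014, -242.592],
       [  -0.016,    0.079,    0.997, 1155.755],
       [   0.   ,    0.   ,    0.   ,    1.   ]])}
wrist {'fx': 374.79031184928334, 'fy': 374.79031184928334, 'cx': 314.43886165816804, 'cy': 234.0709105553579, 'tool_from_camera': array([[ -0.   ,   0.962,   0.272,  74.373],
       [  1.   ,   0.   ,  -0.   ,   0.449],
       [ -0.   ,   0.272,  -0.962, -82.312],
       [  0.   ,   0.   ,   0.   ,   1.   ]])}
{'time_s': 0.1, 'qpos': array([ 1.164,  0.424,  1.631, -0.   ,  1.089, -0.019]), 'dq': array([-0.   , -0.002, -0.001,  0.   , -0.001,  0.   ]), 'tau': array([  0.   , -54.561, -27.432,   0.065,   0.019,  -0.   ]), 'tool_pos': array([236.169, 578.221, 301.983]), 'orientation': array([ 0.193,  0.981, -0.001, -0.   ]), 'force': array([-0.384,  0.367, -0.08 ]), 'wrist_torque': array([-0.033,  0.022, -0.012]), 'grip_force': 0.0, 'width': 88.10504654112334}
```

View pics/scene.png

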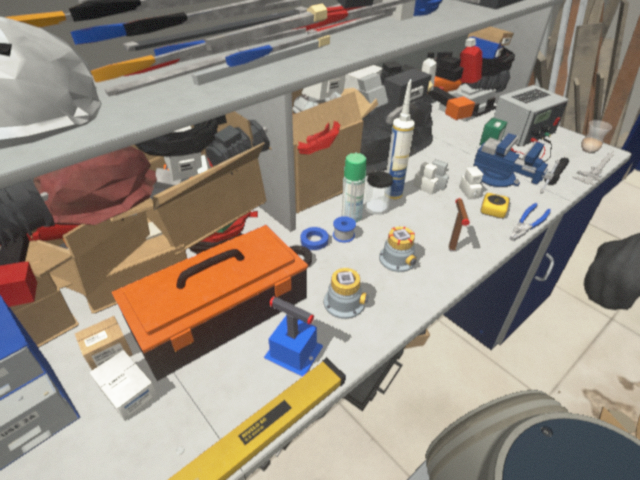

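View pics/top.png

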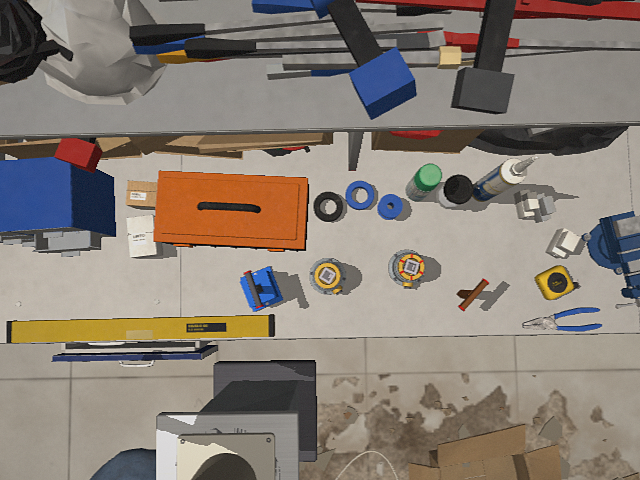

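The brown T at top (473,293) is the look-alike. The steel key with red discs stands in the blue stand at top (258,289). For the spindle there are two candidates: A at top (328,275), which looks plain, and B at top (411,267), which seems to have red notches. I'll confirm this in a crop and get coarse positions.

```bash
cat > h.py <<'E'
import cv2, numpy as np
from scipy.spatial.transform import Rotation as R
from station import env, set_gripper, viewer, workorder
np.set_printoptions(precision=2,suppress=True)
def T_wrist(s):
    T=np.eye(4);T[:3,:3]=R.from_quat(s["orientation"]).as_matrix();T[:3,3]=s["tool_pos"]
    return T@viewer.camera_params("wrist")["tool_from_camera"]
def ray(name,uv,T=None):
    p=viewer.camera_params(name);T=p["pose"] if T is None else T
    d=np.array([(uv[0]-p["cx"])/p["fx"],-(uv[1]-p["cy"])/p["fy"],-1.])
    return T[:3,3],T[:3,:3]@d
def onz(name,uv,z,T=None):
    o,d=ray(name,uv,T);return o+d*(z-o[2])/d[2]
def blobs(mask,amin=15):
    n,l,st,c=cv2.connectedComponentsWithStats(mask.astype(np.uint8))
    return [(c[i],st[i]) for i in range(1,n) if st[i][4]>=amin]
def red(im):
    h=cv2.cvtColor(im,cv2.COLOR_BGR2HSV);return ((h[...,0]<6)|(h[...,0]>174))&(h[...,1]>150)&(h[...,2]>60)
E
python3 - <<'E'
from h import *
im=cv2.imread("pics/top.png")
c=[cv2.resize(im[y-30:y+30,x-30:x+30],(390,390),interpolation=cv2.INTER_CUBIC) for x,y in((328,275),(411,267))]
cv2.imwrite("pics/crop.png",np.hstack(c))
print("A",onz("top",(327,274),76),"B",onz("top",(411,267),76))
m=red(im);m[:250]=0;m[320:]=0
for c,s in blobs(m,4):
    print(c,s, onz("top",c,121))
sc=cv2.imread("pics/scene.png");m=red(sc);m[:280]=0
for c,s in blobs(m,4): print(c,s,onz("scene",c,121))
print("A",onz("scene",(346,281),76),"B",onz("scene",(401,238),76))
E
```

```text
A [ 459.37 -230.86   76.  ] B [ 471.13 -410.83   76.  ]
[411.2 255.2] [411 254   2   4   5] [ 493.91 -404.98  121.  ]
[401.5 260.5] [400 259   4   4   8] [ 483.38 -384.78  121.  ]
[420.67 261.17] [419 260   4   3   6] [ 481.3  -423.97  121.  ]
[246.78 271.78] [244 271   7   3   9] [465.92 -66.26 121.  ]
[401.5 271.5] [400 270   4   4   8] [ 460.83 -384.11  121.  ]
[420.71 272.43] [419 271   4   4   7] [ 458.23 -423.31  121.  ]
[411.  277.5] [411 276   1   4   4] [ 448.22 -403.15  121.  ]
[485.55 280.64] [483 279   6   5  11] [ 439.16 -554.71  121.  ]
[259.11 306.11] [256 305   7   3   9] [395.26 -91.21 121.  ]
[461.43 307.57] [459 305   6   6  14] [ 385.39 -503.57  121.  ]
[ 17.53 290.94] [  0 280  37  26 803] [765.31 247.33 121.  ]
[270.53 300.84] [269 297   4   8  19] [467.59 -66.95 121.  ]
[309.78 318.83] [308 316   5   7  23] [395.38 -92.76 121.  ]
A [ 447.21 -226.08   76.  ] B [ 461.84 -401.12   76.  ]
```

View pics/crop.png

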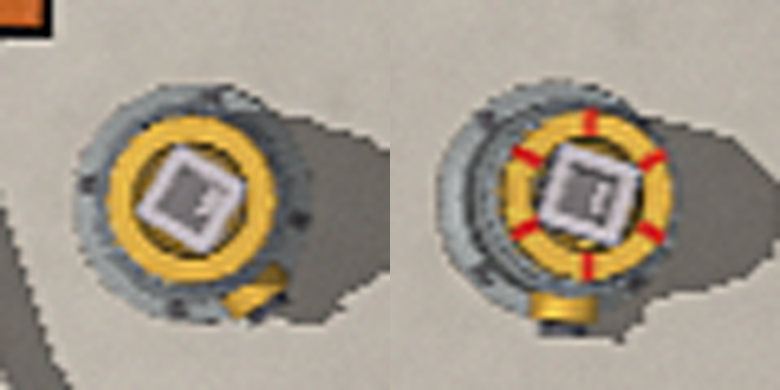

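Crop: the right collar, centred at (588,195), has six red notches, so B is block_lh. The left collar is plain. The steel key's handle measures 75 mm disc to disc in both views, which matches, and it's centred near (431,-79). Next are close wrist views of B and then the key.

```bash
cat >> h.py <<'E'
def Q(yaw):
    c,s=np.cos(yaw),np.sin(yaw);return R.from_matrix(np.array([[c,s,0],[s,-c,0],[0,0,-1.]])).as_quat()
def snap(name):
    s=env.read_state();im=viewer.camera("wrist");cv2.imwrite(f"pics/{name}.png",im);np.save(f"pics/{name}.npy",T_wrist(s));return im,T_wrist(s)
E
python3 - <<'E'
from h import *
env.reach([466,-407,250],Q(1.35));env.hold(.3);im,T=snap("wB")
m=red(im)
P=[]
for c,s in blobs(m,8): print(c,s[4],onz("wrist",c,76,T))
env.reach([431,-79,300],Q(.335));env.hold(.3);im,T=snap("wK")
for c,s in blobs(red(im),8): print("K",c,s,onz("wrist",c,121,T))
s=env.read_state();print(s["time_s"],s["qpos"],s["tool_pos"])
cv2.imwrite("pics/w2.png",np.hstack([cv2.resize(cv2.imread(f"pics/{n}.png"),(400,300),interpolation=cv2.INTER_AREA) for n in("wB","wK")]))
E
```

```text
[334.66 214.96] 50 [ 483.62 -393.94   76.  ]
[301.72 218.94] 81 [ 460.45 -391.68   76.  ]
[291.1  249.31] 71 [ 447.88 -411.85   76.  ]
[343.98 267.43] 61 [ 482.23 -433.78   76.  ]
[312.45 272.67] 67 [ 458.9  -432.74   76.  ]
[231.18 411.86] 125 [ 366.86 -537.4    76.  ]
K [313.85 187.44] [306 184  19   7  86] [463.71 -67.21 121.  ]
K [315.52 287.54] [306 281  22  11  90] [392.45 -93.24 121.  ]
5.7 [-0.21  0.15  2.03  0.    0.97  1.03] [431.07 -79.31 299.85]
```

View pics/w2.png

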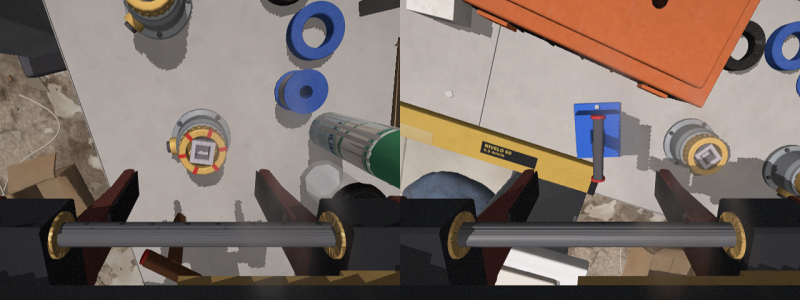

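```bash
python3 - <<'E'
from h import *
env.reach([471,-412,250],Q(2.92));env.hold(.3);snap("wB1")
env.reach([471,-412,250],Q(-.22));env.hold(.3);snap("wB2")
env.reach([430,-79.5,300],Q(3.477));env.hold(.3);snap("wK1")
env.reach([430,-79.5,300],Q(.335));env.hold(.3);snap("wK2")
s=env.read_state();print(s["time_s"],s["tool_pos"])
for n in("wB1","wB2","wK1","wK2"):
    im=cv2.imread(f"pics/{n}.png");T=np.load(f"pics/{n}.npy");hs=cv2.cvtColor(im,cv2.COLOR_BGR2HSV)
    print(n)
    for c,s in blobs(red(im),8): print(" red",c,s[2:],onz("wrist",c,76 if "B" in n else 121,T))
    if "K" in n:
        m=((hs[...,0]>105)&(hs[...,0]<125)&(hs[...,1]>150)).astype(np.uint8)
        for c,s in blobs(m,800): print(" blue",c,s)
    else:
        m=((hs[...,0]>15)&(hs[...,0]<30)&(hs[...,1]>120)).astype(np.uint8)
        for c,s in blobs(m,150): print(" brass",c,s)
cv2.imwrite("pics/w4.png",np.vstack([np.hstack([cv2.resize(cv2.imread(f"pics/{n}.png")[140:360,200:440],(400,300),interpolation=cv2.INTER_CUBIC) for n in r]) for r in(("wB1","wB2"),("wK1","wK2"))]))
E
```

```text
17.7 [430.01 -79.51 300.01]
wB1
 red [117.58 146.5 ] [ 32  20 360] [ 381.28 -525.77   76.  ]
 red [305.69 204.53] [ 8 15 87] [ 447.2  -412.31   76.  ]
 red [335.42 218.36] [ 9  9 36] [ 461.42 -394.17   76.  ]
 red [280.28 226.1 ] [14 11 71] [ 458.34 -433.33   76.  ]
 red [341.69 247.85] [11  8 48] [ 483.71 -394.24   76.  ]
 red [ 69.51 256.76] [ 32  15 134] [ 447.02 -587.61   76.  ]
 red [287.18 257.25] [12 11 65] [ 482.02 -434.14   76.  ]
 red [317.77 267.69] [ 7 12 64] [ 494.76 -414.31   76.  ]
 brass [502.81 121.06] [488 107  29  29 351]
 brass [557.1  156.81] [ 511  116   98   84 4215]
 brass [304.83 177.82] [291 170  29  16 311]
 brass [322.09 206.43] [309 194  30  24 329]
 brass [287.01 225.62] [274 197  30  60 840]
 brass [315.46 261.38] [288 249  58  24 647]
 brass [ 92.61 375.96] [  76  338   45   77 1457]
 brass [536.17 383.19] [ 510  339   44   76 1117]
 brass [575.81 445.33] [ 496  432  144   25 2733]
 brass [337.56 448.58] [ 284  442  113   15 1491]
wB2
 red [310.73 202.51] [ 8 15 86] [ 495.94 -414.44   76.  ]
 red [285.35 224.36] [14 11 74] [ 484.58 -393.5    76.  ]
 re
[... 480 characters left out ...]
 [  76  338   45   77 1536]
 brass [522.53 350.89] [510 339  29  30 193]
 brass [540.33 393.71] [516 357  38  58 793]
 brass [559.38 445.71] [ 445  432  195   26 3070]
 brass [340.72 448.64] [ 284  442  123   15 1486]
wK1
 red [311.19 182.91] [ 23   7 118] [395.37 -93.69 121.  ]
 red [311.95 283.72] [21 10 76] [466.95 -68.38 121.  ]
 red [167.24 449.81] [ 42  18 366] [ 654.62 -135.92  121.  ]
 blue [290.06 203.78] [ 275  162   34   88 2255]
 blue [ 54.5  301.25] [ 19 285  70  33 966]
wK2
 red [313.97 186.03] [19  7 87] [463.59 -67.06 121.  ]
 red [315.9  286.37] [22 11 92] [392.36 -93.36 121.  ]
 blue [610.45  73.21] [ 584   34   56   78 2128]
 blue [294.98 204.98] [ 279  164   48   88 2398]
```

View pics/w4.png

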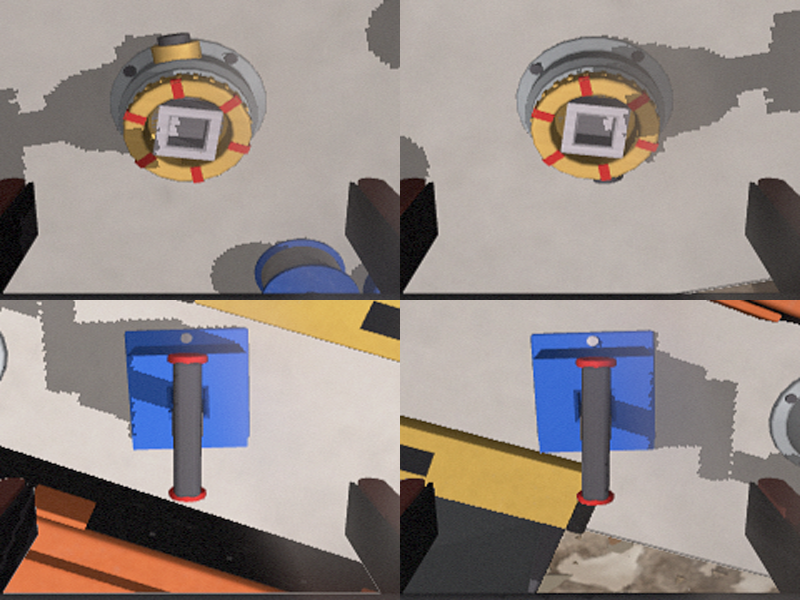

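B measures the same from three wrist views: centre (471.6,-413.3), notches 48 mm apart. For the key, the handle is centred at (429.6,-80.6), yaw 0.347. Equal parallax at both ends means almost no pitch lean. In the picture, the handle stands over the stand's hole and the socket's square is clear. Now I'll grasp and lift.

```bash
python3 - <<'E'
from h import *
set_gripper(50)
env.move_l([429.6,-80.6,215],Q(.347))
print(env.move_l([429.6,-80.6,182],rate=60,f_stop=15))
print(set_gripper(0));env.hold(.2);s=env.read_state();print("grip",s["width"],s["grip_force"],s["tool_pos"],s["force"],s["wrist_torque"])
print(env.move_l([429.6,-80.6,245],rate=60,f_stop=25));s=env.read_state();print(s["force"],s["tool_pos"],s["width"])
env.move_l([429.6,-80.6,335],rate=120)
env.reach([471.6,-413.3,335],Q(1.35));env.hold(.4);snap("wH")
cv2.imwrite("pics/sH.png",viewer.camera("scene"))
s=env.read_state();print(s["time_s"],s["tool_pos"],s["width"],s["force"],s["wrist_torque"],s["qpos"])
a=cv2.resize(cv2.imread("pics/wH.png")[180:400,220:420],(400,440));b=cv2.resize(cv2.imread("pics/sH.png")[130:240,350:450],(400,440),interpolation=cv2.INTER_CUBIC)
cv2.imwrite("pics/h.png",np.hstack([a,b]))
E
```

```text
False
False
grip 13.547056694059167 29.99808132648468 [429.74 -80.65 182.08] [ 0.49 -0.21  2.4 ] [-0.1   0.15 -0.01]
False
[ 0.09 -0.34 -2.02] [429.37 -80.55 244.66] 13.581488627197903
24.6833 [ 471.7  -413.13  335.15] 13.734158690700227 [ 0.37  0.12 -2.85] [-0.06  0.04  0.02] [-0.74  0.39  1.6  -0.    1.15 -0.52]
```

View pics/h.png

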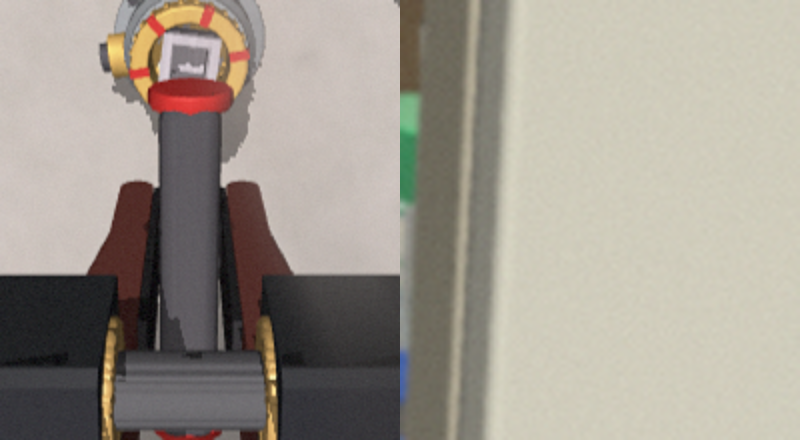

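The key is held with its bar along tool x and the reading is 13.6 mm. That's a little wide for a 12 mm bar, so there may be some roll. The arm hides the tip from the scene camera here, so I'll check the hanging tip where that camera can see it.

```bash
python3 - <<'E'
from h import *
def proj(P):
    p=viewer.camera_params("scene");c=np.linalg.inv(p["pose"])@np.append(P,1);return np.array([p["cx"]+p["fx"]*c[0]/-c[2],p["cy"]-p["fy"]*c[1]/-c[2]])
out=[]
for i,y in enumerate((1.35,-.22)):
    env.reach([440,-150,335],Q(y));env.hold(.3);s=env.read_state();im=viewer.camera("scene");cv2.imwrite(f"pics/s{i}.png",im)
    t=s["tool_pos"];a=proj(t-[0,0,61]);b=proj(t-[0,0,174]);print(y,t,"handle",a,"tip",b,s["time_s"],s["width"])
    x0,y0=int(b[0])-50,int(b[1])-90;c=im[y0:y0+120,x0:x0+100];print("crop origin",x0,y0)
    out.append(cv2.resize(c,(400,480),interpolation=cv2.INTER_CUBIC))
cv2.imwrite("pics/s01.png",np.hstack(out))
E
```

```text
1.35 [ 440.17 -150.72  334.84] handle [319.56 217.64] tip [318.94 270.07] 26.0167 13.544728380178153
crop origin 268 180
-0.22 [ 440.   -149.98  335.  ] handle [319.27 217.82] tip [318.67 270.26] 27.7667 13.88890707851558
crop origin 268 180
```

View pics/s01.png

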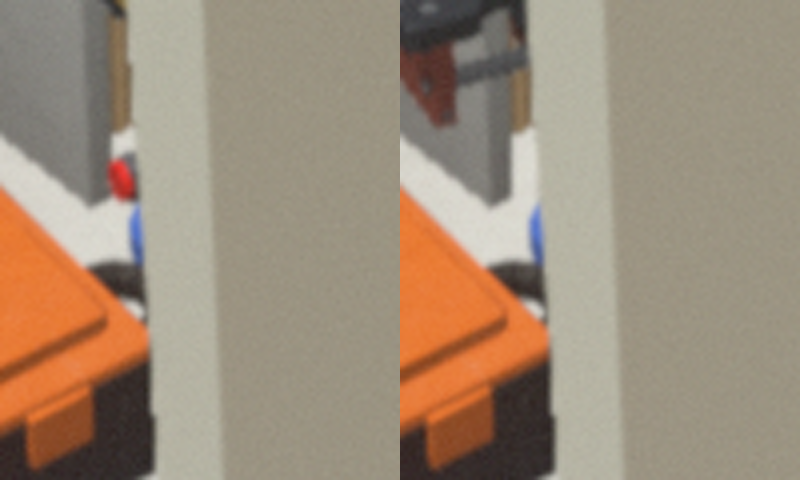

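The arm's upper link still hides the key (its edge is at about column 305). Closer to the base the line of sight opens up, so I'll try there.

```bash
python3 - <<'E'
from h import *
def proj(P):
    p=viewer.camera_params("scene");c=np.linalg.inv(p["pose"])@np.append(P,1);return np.array([p["cx"]+p["fx"]*c[0]/-c[2],p["cy"]-p["fy"]*c[1]/-c[2]])
out=[]
for i,y in enumerate((-.22,1.35)):
    env.reach([385,20,335],Q(y));env.hold(.3);s=env.read_state();im=viewer.camera("scene");cv2.imwrite(f"pics/t{i}.png",im)
    t=s["tool_pos"];a=proj(t-[0,0,61]);b=proj(t-[0,0,174]);print(y,t,"handle",a,"tip",b,s["time_s"],s["width"])
    x0,y0=int(b[0])-50,int(b[1])-90;c=im[y0:y0+120,x0:x0+100];print("crop origin",x0,y0)
    out.append(cv2.resize(c,(400,480),interpolation=cv2.INTER_CUBIC))
cv2.imwrite("pics/t01.png",np.hstack(out))
E
```

```text
-0.22 [385.43  19.21 334.93] handle [245.69 293.25] tip [253.84 346.2 ] 28.8583 13.633558395314461
crop origin 203 256
1.35 [385.    19.99 335.  ] handle [245.35 293.72] tip [253.56 346.67] 30.6083 13.755071067265613
crop origin 203 256
```

View pics/t01.png

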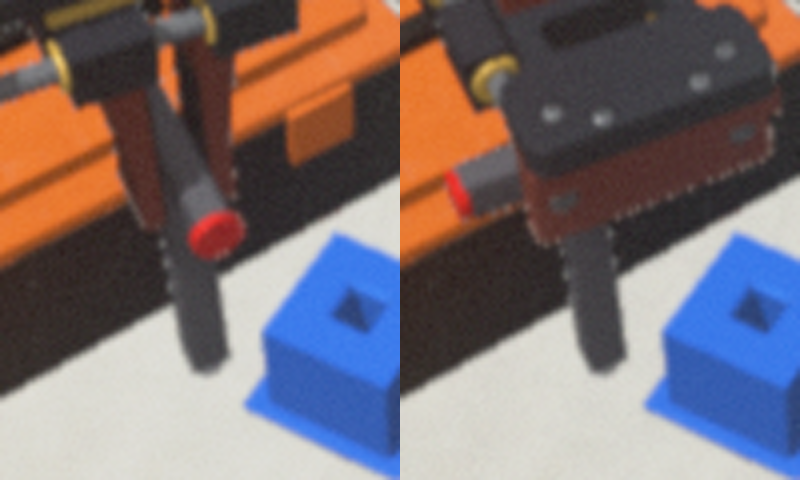

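The held key hangs plumb. The observed pilot tip is at crop (206,366) and the predicted one at (203,362), about 1 px off, with no lean in either yaw. From the wrist crops the socket's square is turned about -4.7° from the view yaw, so the key yaw should be about 1.27. Going to insert.

```bash
python3 - <<'E'
from h import *
env.reach([471.6,-413.3,335],Q(1.27))
env.move_l([471.6,-413.3,258],rate=120)
r=env.move_l([471.6,-413.3,226],rate=20,f_stop=10)
s=env.read_state();print(r,s["tool_pos"],s["force"],s["wrist_torque"],s["time_s"],s["width"],s["qpos"])
E
```

```text
True [ 471.82 -413.55  229.22] [-1.26  0.52  5.46] [0.11 0.32 0.03] 34.4 14.062552231105272 [-0.74  0.51  1.67 -0.    0.95 -0.44]
```

It dropped in first time: the tip is at z≈55, so the spindle top is at about 75, within its range. Now I'll turn it clockwise, letting the key rise and watching the moment.

```bash
python3 - <<'E'
from h import *
x,y,z0,y0=471.6,-413.3,230.3,1.27
env.move_l([x,y,z0],rate=20)
a=0
while a<1.75:
    st=.1 if a<.95 else .05
    a+=st
    z=z0+5*max(0,a-.1)
    r=env.move_l([x,y,z],Q(y0-a),rate=1.5,f_stop=30)
    s=env.read_state();q=R.from_quat(s["orientation"]).as_matrix()
    yw=np.arctan2(q[1,0],q[0,0]);print("%.2f %.3f"%(a,y0-yw),s["force"],s["wrist_torque"],"z%.1f t%.1f w%.1f"%(s["tool_pos"][2],s["time_s"],s["width"]),r)
    if abs(s["wrist_torque"][2])>.45 or r or s["time_s"]>54: break
E
```

```text
0.10 0.097 [ 0.12  0.06 -1.65] [-0.05  0.07  0.01] z229.9 t34.9 w13.6 False
0.20 0.196 [-0.39  0.55 -3.14] [-0.04  0.27  0.02] z230.6 t35.2 w13.6 False
0.30 0.296 [-0.63  0.56 -4.21] [-0.05  0.24  0.09] z231.0 t35.6 w13.7 False
0.40 0.396 [-0.29  0.08 -5.09] [-0.04  0.22  0.08] z231.5 t35.9 w13.9 False
0.50 0.496 [-0.82 -0.45 -6.72] [-0.04  0.2   0.12] z232.1 t36.2 w13.3 False
0.60 0.596 [-0.3   0.54 -6.6 ] [0.01 0.2  0.07] z232.6 t36.5 w13.3 False
0.70 0.696 [-0.65  0.13 -6.88] [0.01 0.19 0.03] z233.2 t36.8 w13.9 False
0.80 0.796 [ 0.6   0.82 -7.3 ] [0.02 0.16 0.09] z233.7 t37.1 w13.9 False
0.90 0.896 [-0.47  0.42 -7.58] [0.05 0.15 0.04] z234.2 t37.5 w13.5 False
1.00 0.996 [ 0.42 -0.2  -8.22] [0.04 0.15 0.11] z234.8 t37.8 w13.8 False
1.05 1.047 [ 1.22  0.07 -8.91] [0.05 0.15 0.06] z234.9 t38.0 w13.7 False
1.10 1.097 [-1.17  0.76 -8.28] [0.03 0.08 0.13] z235.2 t38.3 w13.4 False
1.15 1.147 [ 0.15  0.34 -8.12] [-0.    0.06  0.09] z235.5 t38.5 w13.7 False
1.20 1.197 [-0.05 -0.31 -9.28] [0.03 0.15 0.02] z235.8 t38.8 w13.7 False
1.25 1.247 [ 0.52 -0.13 -9.18] [0.04 0.04 0.1 ] z236.0 t39.0 w13.8 False
1.30 1.297 [ 0.08 -0.19 -9.5 ] [0.04 0.1  0.1 ] z236.3 t39.3 w13.8 False
1.35 1.347 [ 0.88  0.04 -8.2 ] [0.08 0.08 0.07] z236.5 t39.5 w13.8 False
1.40 1.397 [-0.17  0.08 -9.56] [0.04 0.05 0.07] z236.8 t39.8 w13.7 False
1.45 1.447 [ 0.27 -0.31 -8.8 ] [0.03 0.06 0.06] z237.0 t40.0 w13.4 False
1.50 1.497 [  0.23   0.31 -10.94] [0.02 0.05 0.14] z237.2 t40.3 w13.7 False
1.55 1.547 [  0.53  -1.35 -11.59] [-0.07  0.02  0.37] z237.3 t40.5 w13.6 False
1.60 1.597 [ -0.07  -1.14 -14.47] [-0.11  0.09  0.47] z237.4 t40.8 w13.3 False
```

The moment jumped from 0.1 to 0.47 N m at about 1.55 rad of key turn (slack included), so it has reached the stop. I'll hold briefly, relax within the slack and draw the key out.

```bash
python3 - <<'E'
from h import *
x,y=471.6,-413.3
def p(t,r=None):
    s=env.read_state();print(t,r,s["tool_pos"],s["force"],s["wrist_torque"],"t%.1f w%.1f"%(s["time_s"],s["width"]))
env.hold(.2);p("stop")
env.move_l([x,y,237.6],Q(1.27-1.6+.09),rate=2);env.hold(.1);p("relaxed")
r=env.move_l([x,y,265],rate=50,f_stop=30);p("up",r)
if not r:
    env.move_l([x,y,335],rate=150)
    env.reach([429.6,-80.6,335],Q(.347))
    env.move_l([429.6,-80.6,250],rate=120);env.hold(.2);p("over stand")
    r=env.move_l([429.6,-80.6,182.5],rate=35,f_stop=12);p("down",r)
E
```

```text
stop None [ 471.38 -413.16  237.43] [  0.5   -1.15 -14.84] [-0.09  0.1   0.47] t41.0 w13.6
relaxed None [ 471.78 -413.44  238.15] [-0.81  0.18 -7.53] [0.04 0.29 0.17] t41.3 w13.7
up False [ 471.7  -413.37  265.59] [ 0.26  0.05 -3.29] [0.05 0.19 0.05] t42.0 w13.7
over stand None [430.01 -80.7  250.66] [-0.06 -0.16 -2.88] [-0.03  0.12 -0.01] t45.0 w13.5
down False [429.69 -80.61 182.64] [-0.25  0.35 -3.19] [0.02 0.13 0.03] t47.0 w13.6
```

```bash
python3 - <<'E'
from h import *
r=env.move_l([429.6,-80.6,178],rate=15,f_stop=5);s=env.read_state();print(r,s["tool_pos"],s["force"])
set_gripper(50);env.hold(.2)
env.move_l([429.6,-80.6,300],rate=120);env.hold(.2);snap("wE")
env.reach([471,-412,250],Q(1.35));env.hold(.3);im,T=snap("wF")
for c,q in blobs(red(im),8): print(c,q[4],onz("wrist",c,81.5,T))
env.reach([236,578,302],[0.193,0.981,0,0]);env.hold(.2)
cv2.imwrite("pics/sE.png",viewer.camera("scene"))
s=env.read_state();print(s["time_s"])
for n in("scene","sE"):
    m=red(cv2.imread(f"pics/{n}.png"));
    for c,q in blobs(m,4):
        if 250<c[0]<440 and 225<c[1]<340: print(n,c,q[4])
a=cv2.resize(cv2.imread("pics/wE.png")[140:360,200:440],(400,367));b=cv2.resize(cv2.imread("pics/sE.png")[220:385,250:430],(400,367),interpolation=cv2.INTER_CUBIC)
cv2.imwrite("pics/e.png",np.hstack([a,b]))
E
```

```text
True [430.16 -80.71 182.08] [-2.23 -0.24  7.11]
[297.57 212.7 ] 90 [ 464.36 -390.29   81.5 ]
[331.84 214.21] 62 [ 487.06 -396.47   81.5 ]
[281.09 241.5 ] 78 [ 448.35 -407.84   81.5 ]
[344.44 242.06] 16 [ 491.55 -417.94   81.5 ]
[298.45 269.03] 71 [ 455.48 -430.52   81.5 ]
[331.38 269.15] 68 [ 478.44 -435.76   81.5 ]
55.0917
scene [270.53 300.84] 19
scene [309.78 318.83] 23
sE [269.92 301.46] 26
sE [309.61 318.65] 23
```

View pics/e.png

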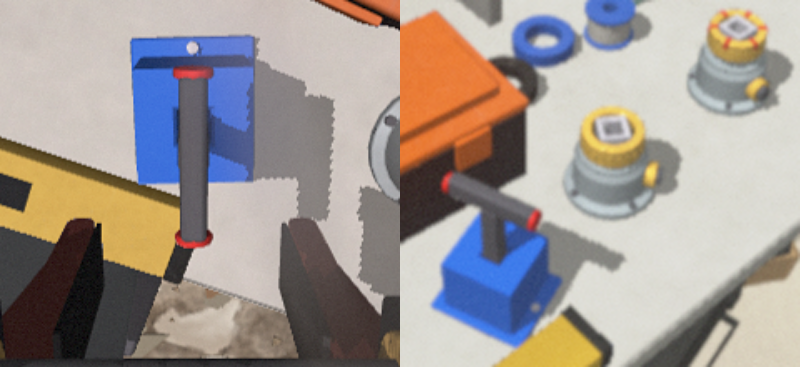

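The key stands upright in its stand; the red discs are at the same scene pixels as at the start, within 1 px. The notches have moved by -11° mod 60°, i.e. -71° = 1.24 rad = 6.2 mm. That matches the felt start height (75.2 mm) plus the rise to the stop. Handing in.

```bash
python3 -c "
from station import workorder
print(workorder.sign_off())"
```

```text
the job is handed in; nothing more can be done
None
```

The left-hand spindle was unscrewed clockwise to its stop (about 1.24 rad), the key is back upright in its blue stand, the plain spindle was never touched, and I handed the job in at about 55 s of the allowed 72 s; the sign-off gave no verdict.

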